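Move a sprung dust cap to the open detector port

ROBOT

A 6-joint arm with a two-finger parallel gripper is mounted at the origin on the work surface. World frame = base frame: x ahead of the robot, y to its left, z up, the work surface at z = 0. Lengths are in m, angles in rad, forces in N, time in s.
With the tool pointing down it reaches from about 0.35 to 0.775 m from the base axis. Payload 7.3 kg.
Tool frame: the origin (TCP) lies midway between the tips of the shut fingers; the grasp point (between the pads) lies 19 mm behind it; z points along the fingers, y is the direction in which the jaws open and shut (so a half turn about z gives the same grasp; the last joint's range is limited). The gripper opens to 92 mm and grips with 3 to 60 N. Pads are 19 mm wide; open, the fingers measure 130 mm over their backs; the gripper's body (75 mm by 190 mm) begins 47 mm behind the grasp point.
Start: joints at [0.977, 0.342, 1.524, -0, 1.275, -0.146], TCP at [0.227, 0.473, 0.204] pointing down, gripper open.
Joint ranges: [-2.53, 2.53], [-0.77, 2.02], [0.04, 2.7], [-1, 4.14], [0.28, 2.66], [-3.11, 3.11]. Speed limits (rad/s): [2.57, 2.57, 3.14, 3.14, 3.14, 3.14].

INTERFACE

Orientations are given as [roll, pitch, yaw] about the fixed x, y, z axes, in that order (R = Rz(yaw) Ry(pitch) Rx(roll)).
In Python, from cell import robot gives the robot as it stands.
- The arm moves only by the tool step_arm, never from a script. Its argument "moves" is a list that holds one entry, the list of rows, each a list of 4 numbers: the shift along the tool's x, y, z in m, then the turn about the tool's z in rad. In form: [[[dx, dy, dz, roll], ...]]. A call has 1 to 8 rows; each row shifts and turns the commanded pose from where the row before left it, along the tool's axes as they then stand; what a row does not reach is not made up. A row lasts 1/12 s, in which the tool goes at most 41.7 mm and 7.16 degrees, less where a joint would pass 70% of its speed; a pose out of reach is approached as far as the arm can. A call with a gripper value outside its range is refused whole. "hand" is the opening, from 0 (shut) to 1 (fully open), set as the call begins (left out, the last holds). The fingers move at their own pace and stop on an object; "force" is the grip in N (left out, the last holds). Time passes only in rows, so rows that do not move let the fingers close. It gives the time, the measured TCP pose, the force and the opening at its end, in the units of the state.
- robot.observe(): the state, without advancing time (a new reading comes with each control period).
- robot.read_camera(name): name is "side" or "top" or "wrist"; returns a dict with "frame" (400x640x3 uint8, red, green, blue), "fovy" (degrees; the focal length in pixels is half the picture's height over the tangent of half this angle, whatever the lens; pixels are square), "cx", "cy" (the principal point, pixels), "k1" (the pictures are not rectified: a ray, as slopes to the right and down, at radius r is drawn at 1 + k1 r^2 times it, then the intrinsics apply), "R" (3x3) and "t" (3): a world point X has camera coordinates R X + t. Camera axes: x right, y down, z forward; pixel columns grow to the right and rows downward; lengths in m; the calibration is good to about 2 mm. A picture is of the moment at which its call begins. There is no depth.
- robot.hand_in(): hands the job in, once; it reports no verdict.
The state is a dict: "time": time; "qpos": joint angles; "qvel": joint speeds; "joint_efforts": joint torques, N m; "tool_pos": TCP position; "tool_rot": TCP orientation; "contact_force": force on the tool from outside, world axes, zero at the start; "torque": the same for the moment, N m; "opening": finger opening in m.
Only numpy, scipy, OpenCV 4.12 (cv2) and the standard library are available. Lean on these libraries where they do the work, as an engineer would, in place of code of your own. Each camera call takes 0.05 s, during which the arm holds its last target.

TASK

The dust cap is latched in the grey collar. Pinch its two orange tabs together to free it, lift it out, fit it into the open blue collar and press it gently home against the sprung seal, then let the tabs spring out under the rim so that the cap stays latched, level and fully home by itself. Do not force the cap against either collar, and leave the other things on the bench where they are.

Things in the scene. Friction and masses are not known exactly. Their poses are not given: they have to be found in the camera images.
- cap: Dust cap, about 75 g. Origin: centre of the underside of its round black flange (radius 38 mm, z 0 to 4 mm); z up; the orange tabs stand along its +y and -y. Below the flange a round spigot of radius 25 mm, 14 mm long, tapering to radius 21 mm over its last 5 mm. It may be fitted at any yaw.
- cap_tabs (a point): Point on the cap's axis 19 mm above its origin, midway between the two upright orange tabs at half their height. Each tab: 24 mm wide along x, 5 mm thick, from z 4 to 34 mm over the cap's origin. Pinch their outer faces along y: 49 mm over both when free, 39 mm when fully pinched (hard stop).
- cap_teeth (a point): Point on the cap's axis 9.5 mm below its origin. Each tab carries a square-edged tooth here (z -12 to -7 mm from the cap's origin, 12 mm wide), its tip at radius 29.5 mm when free and 24.5 mm (inside the spigot) when fully pinched. The cap can be neither snapped in nor pulled out unpinched.
- tab_a (a joint): Inward travel in m of the tab on the cap's +y side: 0 = sprung fully out, 0.005 = fully pinched. Spring 4 N at 0 to 8 N fully in.
- tab_b (a joint): The same for the tab on the cap's -y side.
- dock: Fixed cream detector head 130 x 130 x 50 mm with a grey collar (outer radius 41 mm) on it, in which the cap starts, latched. Origin: centre of the head's underside on the bench, z up; the collar's axis is the z axis.
- dock_rim (a point): Centre of the top of the grey collar's aluminium rim, 80 mm above the dock's origin. Inside, this collar is like the blue one, with a seal that pushes the cap up; while latched, the cap's flange sits about 2 mm above the rim.
- port: Fixed cream detector head 130 x 130 x 50 mm with the open blue collar (outer radius 41 mm). Origin: centre of the head's underside on the bench, z up; the collar's axis is the z axis. The collar is screwed up or down beforehand: the top of its aluminium rim is somewhere from 70 to 90 mm above the origin, not measured. It does not move when pressed.
- port_rim (a point): Point on the blue collar's axis 80 mm above the port's origin, the middle of the range of rim heights. Rim opening: radius 26.5 mm; lip 5 mm thick, under it a groove of radius 33 mm. A black sprung seal disc lies 9 mm below the rim's top: the spigot meets it with the flange still 5 mm above the rim. With the flange on the rim the teeth are 2 mm below the lip, free to spring out.
- seal (a joint): How far in m the blue collar's seal is pushed down: 0 = free, 0.005 = cap's flange on the rim, about 0.003 = cap latched. Force 3.6 N at 0, rising 1.2 N per mm. Much more than 9.6 N means that the flange is on the rim or something jams. Let go, the seal lifts the latched cap until its teeth bear on the lip, flange about 2 mm above the rim.
- rack: White fixed vial rack 120 x 200 x 50 mm; origin centre of its underside.
- tray: White open fixed tray 120 x 160 x 35 mm; origin centre of its underside.
- beaker: Clear open beaker, radius 33 mm, 80 mm tall; origin centre of its underside.
- driver: Screwdriver 150 mm long lying along its x; leave it.
- lid: White round jar lid, radius 22 mm, 14 mm thick; origin centre of its underside. Not the cap.
- reagent: White reagent bottle, radius 33 mm, 130 mm tall; origin centre of its underside.
- vial0: Amber vial with black cap, radius 13.5 mm, 85 mm tall, standing in the rack; origin centre of its underside.
- vial1: Amber vial with black cap, radius 13.5 mm, 85 mm tall, standing in the rack; origin centre of its underside.
- vial2: Amber vial with black cap, radius 13.5 mm, 85 mm tall, standing in the rack; origin centre of its underside.
Not all that is in view belongs to the job. Leave any brown look-alike of the dock alone. There is more than one size of the cap; the job needs the smaller.

How it is judged:
On the way:
1. the cap is freed and lifted at least 30 mm up from where it sat in the grey collar (z of cap in the frame of dock above 0.112 m), for 0.1 s.
At the end, for the whole second after the job is handed in: The cap is latched in the blue collar and at rest: both tabs within 1.2 mm of fully out, the seal held down by at least 2 mm, the cap's axis within 4 mm of the collar's and level within 0.06 rad (value of joint each of tab_a, tab_b below 0.0012 m and value of joint seal above 0.002 m and horizontal distance between cap and port_rim below 0.004 m and angle between cap's own z axis and vertical below 0.06 rad and linear speed of cap below 0.02 m/s); the robot touches nothing.
It fails at once if the cap is forced against the blue collar or its head with more than 40 N (contact force between cap and port above 40 N).
It fails at once if the cap is forced against the grey collar or its head with more than 40 N (contact force between cap and dock above 40 N).
It fails at once if the vials, beaker, screwdriver, lid or reagent bottle are moved more than 30 mm (distance of any of vial0, vial1, vial2, beaker, driver, lid, reagent from where it was at the start of the episode above 0.03 m).
It also fails if it takes over 58 s, if anything falls off the work surface, if the arm or the gripper's body presses on something with over 40 N, if the wrist force passes 120 N, or if a joint passes its speed limit or range.

## Working session

There is one attempt and no reset: what is moved stays moved. The work goes in short steps, Python scripts to look and compute and a tool call to move; the robot and the scene stay as the last step left them, time stands still between calls to the robot, and variables do not carry over. Pictures are saved under pics/ and viewed, and the job is handed in when it is done.

Besides the shell and the picture viewer there is one more tool, called as a command line: name --argument value ..., lists and objects as JSON in quotes. step_arm: Moves the arm, as the interface text tells. Its arguments: {"type":"object","properties":{"moves":{"type":"array","items":{"type":"array","items":{"type":"array","items":{"type":"number"}}}},"hand":{"type":"number"},"force":{"type":"number"}},"required":["moves"]}

```bash
mkdir -p pics
cat > h.py <<'E'
import numpy as np, cv2
from cell import robot
def grab(n,tag):
    c=robot.read_camera(n); cv2.imwrite(f'pics/{tag}.png',c['frame'][:,:,::-1]); np.savez(f'pics/{tag}.npz',**c); return c
def load(tag): return dict(np.load(f'pics/{tag}.npz'))
def ray(c,u,v):
    f=200/np.tan(np.radians(float(c['fovy']))/2)
    d=np.array([(u-c['cx'])/f,(v-c['cy'])/f]); s=d.copy()
    for _ in range(30): s=d/(1+c['k1']*(s@s))
    R=c['R']; return -R.T@c['t'], R.T@np.array([s[0],s[1],1.])
def onz(c,u,v,z):
    o,d=ray(c,u,v); return o+d*(z-o[2])/d[2]
def proj(c,X):
    f=200/np.tan(np.radians(float(c['fovy']))/2)
    p=c['R']@np.array(X)+c['t']; s=p[:2]/p[2]; s=s*(1+c['k1']*(s@s)); return f*s+np.array([c['cx'],c['cy']])
E
python3 - <<'E'
from h import *
for n in ['side','top','wrist']:
    c=grab(n,n+'0'); print(n,c['frame'].shape,c['fovy'],c['k1'],-c['R'].T@c['t'])
print(robot.observe())
E
```

```text
side (400, 640, 3) 53.65025724038369 -0.04484463667684671 [0.17452661 0.86481732 0.71321412]
top (400, 640, 3) 54.29849716280303 0.033468331191375204 [ 0.47175165 -0.01268739  1.08534657]
wrist (400, 640, 3) 59.65028448160522 -0.01952720685935826 [0.16386355 0.50388625 0.38376467]
{'time': 0.15, 'qpos': array([ 9.76979803e-01,  3.42547934e-01,  1.52478897e+00, -1.48959426e-05,
        1.27541328e+00, -1.45970991e-01]), 'qvel': array([-0.00139351, -0.00169142, -0.00422382, -0.00077045, -0.00204785,
       -0.00027311]), 'joint_efforts': array([ 2.60112502e-03, -4.31472123e+01, -2.44352764e+01,  7.17995083e-02,
        5.37744944e-02, -6.19862203e-05]), 'tool_pos': array([0.22712055, 0.4729613 , 0.20371529]), 'tool_rot': array([-3.14044536e+00, -1.54272818e-04,  2.69375138e+00]), 'contact_force': array([ 0.25538486, -0.21305607,  0.33280168]), 'torque': array([-0.0457939 ,  0.00018118, -0.04067266]), 'opening': 0.09181166265942578}
```

View pics/top0.png

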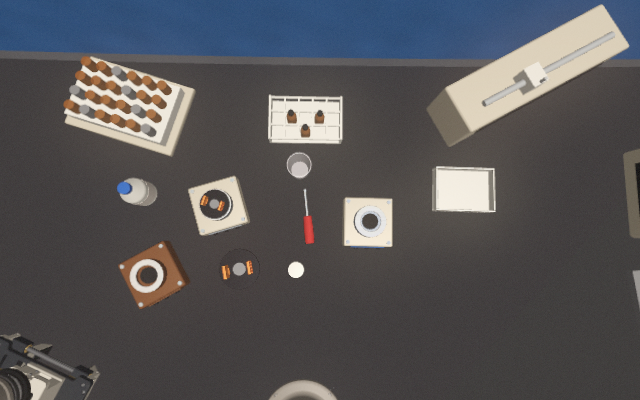

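View pics/side0.png

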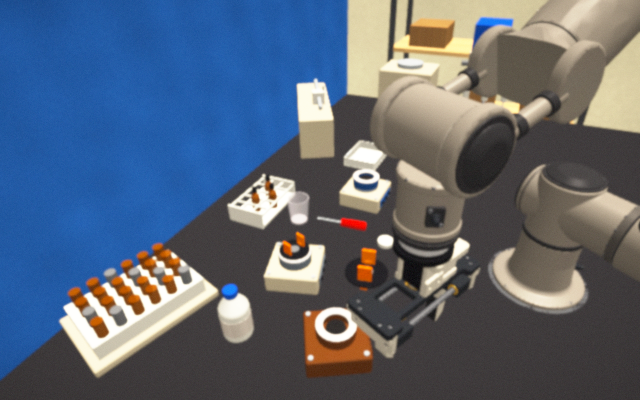

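View pics/wrist0.png

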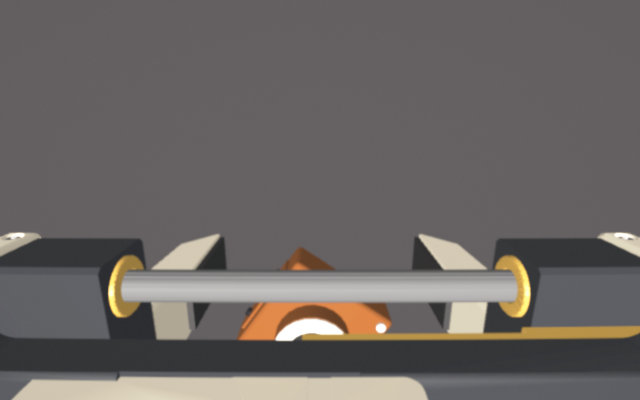

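Run:
```python
import cv2,numpy as np
a=cv2.imread('pics/top0.png');s=cv2.imread('pics/side0.png')
z=lambda i,y,x,h,w,k:cv2.resize(i[y:y+h,x:x+w],None,fx=k,fy=k,interpolation=cv2.INTER_CUBIC)
A=z(a,170,180,75,75,5);B=z(a,190,335,65,65,5);C=z(s,225,255,75,80,5)
o=np.zeros((580,780,3),np.uint8);o[:375,:375]=A;o[:325,380:705]=B
cv2.imwrite('pics/crop1.png',o[:380]); cv2.imwrite('pics/crop2.png',np.hstack([C[:, :],z(s,160,330,75,70,5)]))
```

```text
(no output)
```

View pics/crop1.png

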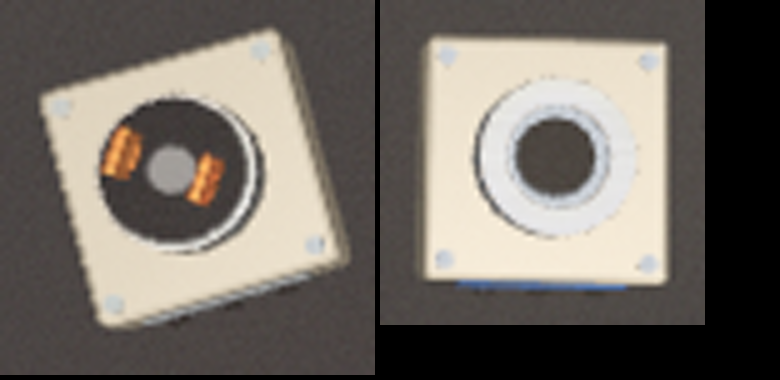

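View pics/crop2.png

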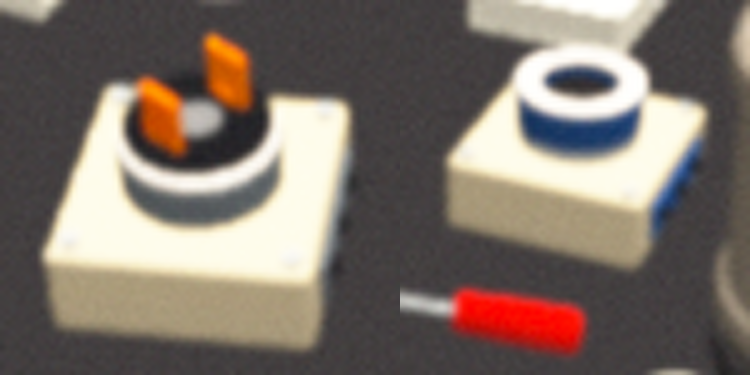

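The smaller cap is the one at top-view (215,205), in the grey collar on the cream head. The loose one at (239,269) on the bench is the larger size. The brown head at (150,276) is the look-alike. The blue collar is at (370,222).

Run:
```python
from h import *
c=load('top0'); im=c['frame']; hsv=cv2.cvtColor(im,cv2.COLOR_RGB2HSV)
# head top faces
for nm,(x0,y0,x1,y1) in dict(dock=(180,165,255,240),port=(335,190,400,255)).items():
    g=hsv[y0:y1,x0:x1]; m=((g[...,2]>165)&(g[...,0]<30)).astype(np.uint8)
    cs,_=cv2.findContours(m,0,2); k=max(cs,key=cv2.contourArea)
    (u,v),wh,an=cv2.minAreaRect(k); bx=cv2.boxPoints(((u,v),wh,an))+[x0,y0]
    P=np.array([onz(c,*b,.05)[:2] for b in bx]); print(nm,u+x0,v+y0,wh,an,'ctr',P.mean(0),'sides',np.linalg.norm(P-np.roll(P,1,0),axis=1),'yaw',np.degrees(np.arctan2(*(P[1]-P[0])[::-1])))
# tabs
g=hsv[170:245,180:255]; m=((g[...,0]<20)&(g[...,1]>150)&(g[...,2]>110)).astype(np.uint8)
n,l,st,ce=cv2.connectedComponentsWithStats(m); T=[]
for i in range(1,n):
    if st[i,4]>10:
        q=ce[i]+[180,170]; print('tab',st[i],q,onz(c,*q,.112)[:2]); T.append(onz(c,*q,.112)[:2])
T=np.array(T);print('mid',T.mean(0),T[1]-T[0],np.degrees(np.arctan2(*(T[1]-T[0])[::-1])))
# flange dark ellipse
m=((g[...,2]<75)).astype(np.uint8)
gray=cv2.cvtColor(im,cv2.COLOR_RGB2GRAY)
# port rim: bright low-sat
g=hsv[190:255,335:400]; m=((g[...,2]>170)&(g[...,0]>80)&(g[...,1]<60)).astype(np.uint8)
cs,h=cv2.findContours(m,cv2.RETR_CCOMP,cv2.CHAIN_APPROX_NONE)
for k in cs:
    if cv2.contourArea(k)>80:
        e=cv2.fitEllipse(k); q=np.array(e[0])+[335,190]; print('rim',e[1],q,cv2.contourArea(k),[onz(c,*q,z)[:2] for z in(.07,.08,.09)])
```

```text
dock 217.50943756103516 205.28301620483398 (48.07619094848633, 49.44979476928711) 74.05460357666016 ctr [0.561556   0.22665694] sides [0.12758834 0.12910053 0.12873691 0.12762471] yaw -73.28573829566847
port 367.5 222.0 (48.0, 47.0) 90.0 ctr [ 0.51824168 -0.17034221] sides [0.12730845 0.1261863  0.12761734 0.12442236] yaw -89.77890769482923
tab [21 25  7 10 49] [204.24489796 199.83673469] [0.56923308 0.24551122]
tab [38 31  7 10 37] [220.89189189 205.67567568] [0.55480585 0.20421044]
mid [0.56201947 0.22486083] [-0.01442723 -0.04130078] -109.25537374167263
rim (19.67091941833496, 20.912120819091797) [370.27594376 220.22090721] 317.0 [array([ 0.52154465, -0.17458013]), array([ 0.52105425, -0.17298567]), array([ 0.52056385, -0.17139121])]
rim (17.325481414794922, 17.481184005737305) [369.62025833 221.02181435] 236.0 [array([ 0.51945198, -0.17283522]), array([ 0.51898219, -0.17125795]), array([ 0.5185124 , -0.16968067])]
```

step_arm --moves '[[[-0.04, -0.008, -0.006, 0], [-0.04, -0.008, -0.006, 0], [-0.04, -0.008, -0.006, 0], [-0.04, -0.008, -0.006, 0], [-0.04, -0.008, -0.006, 0], [-0.04, -0.008, -0.006, 0], [-0.04, -0.008, -0.006, 0], [-0.04, -0.008, -0.006, 0]]]' --hand 1

```text
time: 0.82
tool_pos: [0.4893, 0.2755, 0.2524]
tool_rot: [-3.142, -0.0, 2.694]
contact_force: [0.4, 1.2, 0.4]
opening: 0.0913
```

step_arm --moves '[[[-0.03, -0.008, 0, 0], [-0.03, -0.006, 0, 0], [0, 0, 0, -0.11], [0, 0, 0, 0], [0, 0, 0, 0]]]'

```text
time: 1.23
tool_pos: [0.5358, 0.2383, 0.2517]
tool_rot: [-3.141, -0.001, 2.801]
contact_force: [0.8, 0.3, 0.2]
opening: 0.0917
```

Run:
```python
from h import *
for n in ['side','wrist']: grab(n,n+'1')
s=robot.observe(); print(s['time'],s['tool_pos'],s['tool_rot'])
```

```text
1.3333 [0.53535775 0.23906262 0.25220924] [ 3.14155535e+00 -4.38372608e-04  2.80237453e+00]
```

View pics/wrist1.png

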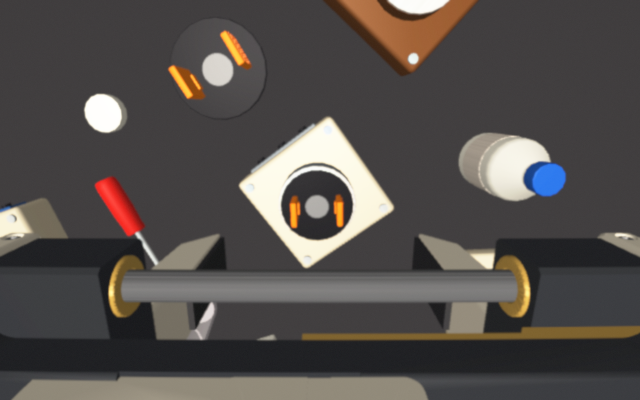

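View pics/side1.png

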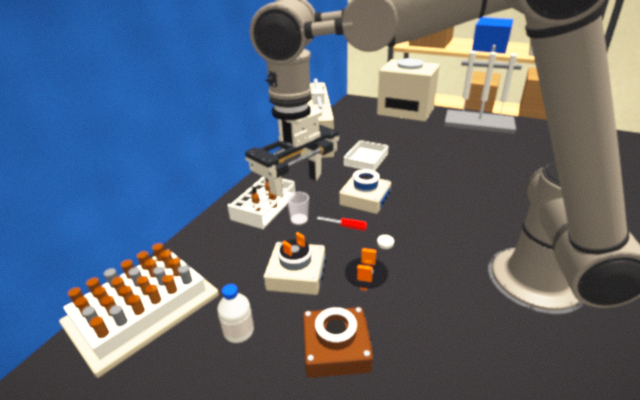

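Run:
```python
from h import *
s=load('side1');w=load('wrist1');t=load('top0')
print(proj(s,[.535,.239,.252]),'dock',proj(s,[.562,.225,.05]),'port',proj(s,[.52,-.172,.08]))
print(proj(w,[.535,.239,.252]),proj(w,[.562,.225,.086]), proj(w,[.562,.225,.05]),w['R'],-w['R'].T@w['t'])
hs=cv2.cvtColor(s['frame'],cv2.COLOR_RGB2HSV)
for nm,u in (('w',w),('s',s)):
    h=cv2.cvtColor(u['frame'],cv2.COLOR_RGB2HSV); m=((h[...,0]<20)&(h[...,1]>190)&(h[...,2]>150)).astype(np.uint8)
    n,l,st,ce=cv2.connectedComponentsWithStats(m)
    for i in range(1,n):
        if st[i,4]>25: print(nm,st[i],ce[i])
```

```text
[297.23259506 196.29252898] dock [295.05453012 259.26229443] port [365.04253754 178.13086852]
[318.73309681 238.08924118] [314.95130444 207.11374904] [315.33630062 198.30095818] [[ 0.33389724  0.94260868 -0.00123157]
 [ 0.91014301 -0.32205652  0.2606133 ]
 [ 0.24525972 -0.08813896 -0.96544248]] [0.46937858 0.26256724 0.43217721]
w [221  33  17  29  37] [227.86486486  46.54054054]
w [224  32  26  34 151] [237.54304636  49.91390728]
w [169  66  25  33 151] [181.34437086  81.57615894]
w [189  74  12  17  81] [194.81481481  81.81481481]
w [  95  178   46   58 1075] [118.02325581 205.50418605]
w [290 197  10  31 209] [294.14832536 211.86602871]
w [334 196   9  31 204] [338.38235294 210.93627451]
s [341 218  26  12 214] [353.69626168 223.65420561]
s [296 232   9  14  95] [300.16842105 238.92631579]
s [283 241   9  14  86] [286.77906977 247.30232558]
s [154 245   8   5  35] [157.4        246.97142857]
s [357 248  19  34 431] [366.2900232  264.41067285]
s [160 250  10   8  63] [164.9047619  253.61904762]
s [138 253   9   6  39] [142.05128205 255.02564103]
s [145 259  10   7  60] [149.4  262.25]
s [168 258  11   7  63] [173.3015873  261.25396825]
s [122 261   9   6  43] [126.25581395 263.48837209]
s [137 277  11   7  58] [142.03448276 279.9137931 ]
s [163 276  10   7  58] [167.48275862 278.87931034]
s [ 88 279  10   7  50] [ 92.28 281.92]
s [112 278  11   7  58] [116.70689655 281.01724138]
s [119 285  12   9  73] [124.12328767 289.43835616]
s [145 284  12   9  75] [150.10666667 288.32      ]
s [ 93 286  12   9  71] [ 98.50704225 290.49295775]
s [ 69 289  11   7  55] [ 73.94545455 291.85454545]
s [101 295  12   9  79] [106.24050633 299.5443038 ]
s [128 294  12   9  80] [132.9875 298.65  ]
s [ 75 296  12  10  76] [ 80.21052632 300.71052632]
s [ 304  309   68   55 1499] [336.23815877 343.15010007]
s [ 90 317  13   9  83] [ 96.02409639 321.21686747]
```

Run:
```python
from h import *
w=load('wrist1');im=w['frame'][150:275,230:400]
cv2.imwrite('pics/cw.png',cv2.resize(im[:,:,::-1],None,fx=4.5,fy=4.5,interpolation=cv2.INTER_CUBIC))
h=cv2.cvtColor(im,cv2.COLOR_RGB2HSV)
m=((h[...,2]<70)).astype(np.uint8); 
# flange: dark comp around centre, fill
n,l,st,ce=cv2.connectedComponentsWithStats(m)
i=max((j for j in range(1,n) if 60<ce[j][0]<115 and 25<ce[j][1]<95),key=lambda j:st[j,4]); print(st[i],ce[i])
k=np.vstack([q for q in cv2.findContours((l==i).astype(np.uint8),0,1)[0]]); hull=cv2.convexHull(k)
e=cv2.fitEllipse(k.reshape(-1,1,2) if len(hull)<5 else hull); q=np.array(e[0])+[230,150]; print(e,q,onz(w,*q,.086))
```

```text
[   0    0  170  122 8763] [82.98470843 75.55243638]
((84.32727813720703, 56.41162109375), (146.80494689941406, 183.7637939453125), 89.59266662597656) [314.32727814 206.41162109] [0.56107512 0.22464671 0.086     ]
```

View pics/cw.png

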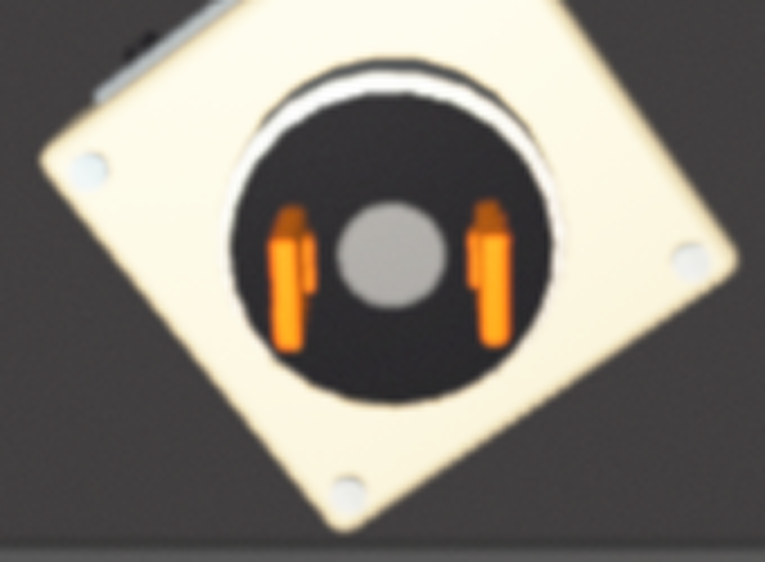

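Run:
```python
from h import *
w=load('wrist1');P=[onz(w,x/4.5+230-.4,y/4.5+150-.4,.116)[:2] for x,y in((285,237),(289,351),(494,234),(495,347))]
P=np.array(P);print(P,np.linalg.norm(P[0]-P[1]),np.linalg.norm((P[0]+P[1]-P[2]-P[3])/2))
d=(P[0]+P[1]-P[2]-P[3]);print('mid',P.mean(0),'y-ang',np.degrees(np.arctan2(d[1],d[0])))
for k in(0,2):
  d=P[k]-P[k+1];print('x-ang',np.degrees(np.arctan2(d[1],d[0])))
for z in (.086,.09):print('disc',onz(w,391/4.5+229.6,255/4.5+149.6,z))
y=robot.observe()['tool_rot'][2];print('tool y ang',np.degrees(y)-90, robot.observe()['tool_pos'])
```

```text
[[0.5426083  0.210344  ]
 [0.56646182 0.20227791]
 [0.55655149 0.25169427]
 [0.58024156 0.24393541]] 0.025180393517623086 0.04375742873672282
mid [0.56146579 0.2270629 ] y-ang -108.46828427150086
x-ang 161.31699399736354
x-ang 161.86560611764338
disc [0.56167272 0.22680209 0.086     ]
disc [0.56060628 0.22721535 0.09      ]
tool y ang 70.56423343103788 [0.53535775 0.23906262 0.25220924]
```

step_arm --moves '[[[0, 0, 0, -0.017], [-0.029, -0.0037, 0, 0], [0, 0, 0.03, 0], [0, 0, 0.03, 0], [0, 0, 0.03, 0], [0, 0, 0.02, 0], [0, 0, 0, 0], [0, 0, 0, 0]]]'

```text
time: 2.0
tool_pos: [0.5617, 0.2263, 0.142]
tool_rot: [-3.141, -0.001, 2.822]
contact_force: [0.5, -1.0, 0.9]
opening: 0.0918
```

Run:
```python
from h import *
for n in ['side','wrist']: grab(n,n+'2')
s=robot.observe(); print(s['time'],s['tool_pos'],s['tool_rot'],np.degrees(s['tool_rot'][2])-90)
a=cv2.imread('pics/side2.png')[120:320,210:400];b=cv2.imread('pics/wrist2.png')
cv2.imwrite('pics/v2.png',np.hstack([cv2.resize(a,(380,400)),cv2.resize(b[:, 120:520],(400,400))]))
```

```text
2.1 [0.56330649 0.22647276 0.14427122] [3.13972475e+00 2.75885634e-03 2.82139538e+00] 71.65404741451889
```

View pics/v2.png

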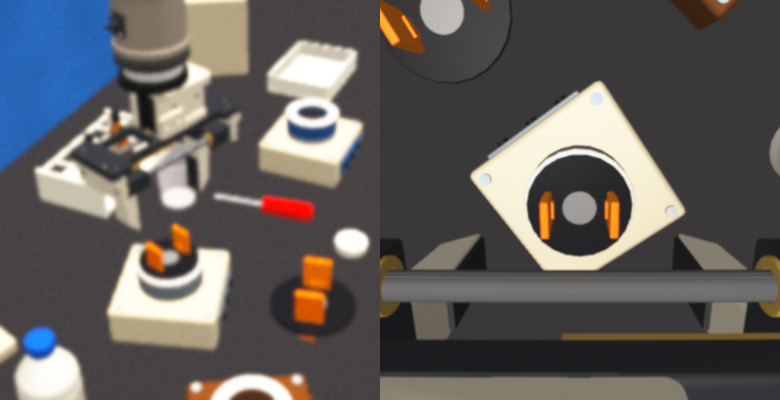

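step_arm --moves '[[[0, 0, 0.02, 0], [0, 0, 0.015, 0], [0, 0, 0.01, 0], [0, 0, 0, 0], [0, 0, 0, 0], [0, 0, 0, 0]]]'

```text
time: 2.6
tool_pos: [0.5633, 0.2261, 0.0988]
tool_rot: [3.14, 0.002, 2.821]
contact_force: [0.1, 0.4, 0.6]
opening: 0.0915
```

Run:
```python
from h import *
for n in ['side','wrist']: grab(n,n+'3'); s=robot.observe(); print(s['time'],s['tool_pos'],s['contact_force'])
a=cv2.imread('pics/side3.png')[180:300,230:350];b=cv2.imread('pics/wrist3.png')
cv2.imwrite('pics/v3.png',np.hstack([cv2.resize(a,(400,400),interpolation=cv2.INTER_CUBIC),cv2.resize(b[:, 120:520],(400,400))]))
```

```text
2.65 [0.56330834 0.22603451 0.0987322 ] [-0.74953722 -0.28078693 -0.32921602]
2.7 [0.56322903 0.2259858  0.09857945] [-0.71014243  0.84619334 -0.78750246]
```

View pics/v3.png

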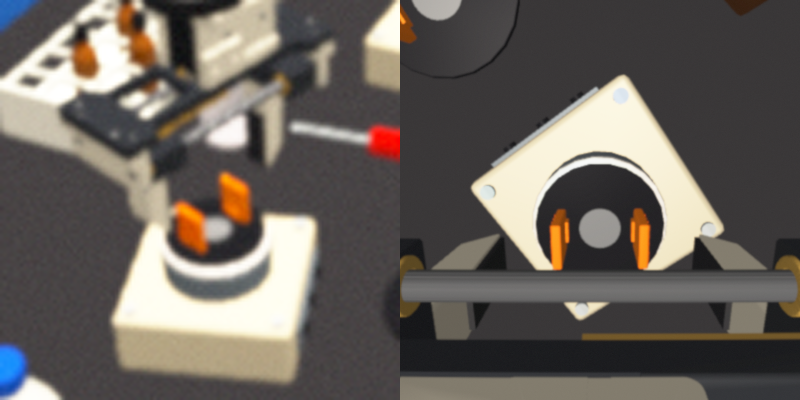

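Run:
```python
from h import *
c=load('side3');p=np.array([.5633,.226,.0987]);y=np.array([.3164,.9486,0])
f=lambda X:np.round((proj(c,X)-[230,180])*3.333)
print('TCP',f(p),'tips in',f(p+.046*y),f(p-.046*y),'capmid.101',f([.5615,.2268,.101]))
t=np.array([.5615,.2268,0])
for s in(1,-1):
  for z in(.086,.116): print('tab',s,z,f(t+s*.0245*y+[0,0,z]))
b=cv2.imread('pics/side3.png')[195:275,250:330]
cv2.imwrite('pics/v3b.png',cv2.resize(b,None,fx=7,fy=7,interpolation=cv2.INTER_CUBIC))
```

```text
TCP [210. 214.] tips in [163. 245.] [255. 185.] capmid.101 [212. 213.]
tab 1 0.086 [189. 245.]
tab 1 0.116 [185. 213.]
tab -1 0.086 [237. 213.]
tab -1 0.116 [235. 181.]
```

View pics/v3b.png

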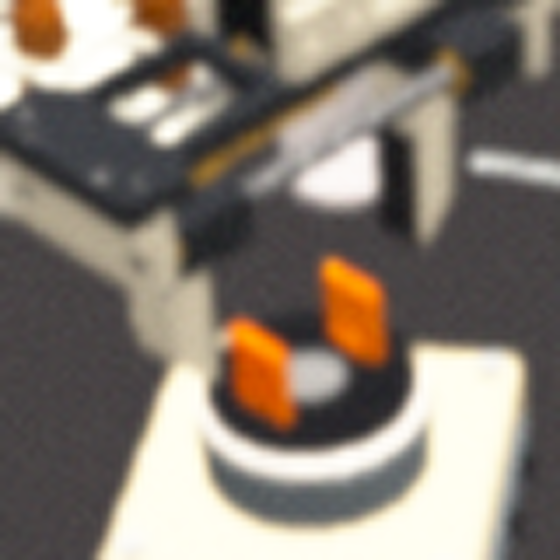

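Run:
```python
from h import *
c=load('wrist3');p=np.array([.5633,.226,.0987]);y=np.array([.3164,.9486,0]);x=np.array([-.9486,.3164,0])
im=cv2.imread('pics/wrist3.png')
for s in(1,-1):
  for a in(-.0095,.0095):
    for z,col in((0,(0,0,255)),(.016,(0,255,0))):
      q=proj(c,p+s*.046*y+a*x+[0,0,z]);print(s,a,z,q); cv2.circle(im,tuple(int(round(v)) for v in q),3,col,-1)
cv2.imwrite('pics/w3o.png',im)
c=load('side3');im=cv2.imread('pics/side3.png')
for s in(1,-1):
  for a in(-.0095,.0095):
    for z,col in((0,(0,0,255)),(.016,(0,255,0))):
      q=proj(c,p+s*.046*y+a*x+[0,0,z]); im[int(round(q[1])),int(round(q[0]))]=col
cv2.imwrite('pics/s3o.png',cv2.resize(im[195:275,250:330],None,fx=7,fy=7,interpolation=0))
```

```text
1 -0.0095 0 [400.79304829 254.84120738]
1 -0.0095 0.016 [407.81347578 267.61835313]
1 0.0095 0 [403.01449461 222.6335364 ]
1 0.0095 0.016 [410.44612214 232.95048554]
-1 -0.0095 0 [236.29516066 254.72238567]
-1 -0.0095 0.016 [229.23997321 267.4933295 ]
-1 0.0095 0 [234.12177639 222.5020119 ]
-1 0.0095 0.016 [226.65839277 232.81066806]
```

View pics/w3o.png

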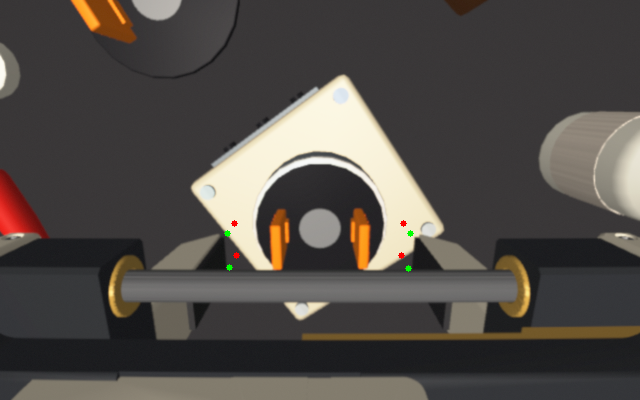

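View pics/s3o.png

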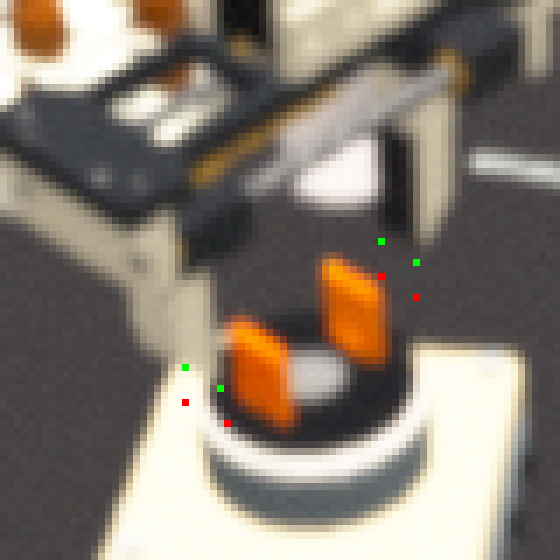

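step_arm --moves '[[[0.0018, 0, 0, 0], [0, 0, 0, 0], [0, 0, 0, 0], [0, 0, 0, 0], [0, 0, 0, 0], [0, 0, 0, 0]]]' --hand 0.63 --force 20

```text
time: 3.2
tool_pos: [0.5608, 0.2263, 0.0973]
tool_rot: [3.141, 0.0, 2.821]
contact_force: [-0.2, -0.6, -0.3]
opening: 0.0596
```

```bash
cat > ov.py <<'E'
from h import *
import sys
def ov(tag):
    o=[]
    cs={n:grab(n,n+tag) for n in('wrist','side')}
    s=robot.observe();p=s['tool_pos'];w=s['opening']/2;a=s['tool_rot'][2]
    print(s['time'],p,s['tool_rot'],s['contact_force'],s['opening'])
    x=np.array([np.cos(a),np.sin(a),0]);y=np.array([np.sin(a),-np.cos(a),0])
    for n,c in cs.items():
        if n=='side': x0,y0=[int(v)-40 for v in proj(c,p)];k=9;W=80
        else: x0,y0,k,W=150,150,2,300
        im=c['frame'][y0:y0+W,x0:x0+W,::-1]; im=cv2.resize(im,(400,400),interpolation=cv2.INTER_CUBIC)
        for sg in(1,-1):
          for b in(-.0095,.0095):
            for z,col in((0,(0,0,255)),(.019,(0,255,0))):
              q=(proj(c,p+sg*w*y+b*x+[0,0,z])-[x0,y0])*400/W; cv2.circle(im,tuple(int(round(v)) for v in q),3,col,-1)
        o.append(im)
    cv2.imwrite(f'pics/v{tag}.png',np.hstack(o))
ov(sys.argv[1])
E
python3 ov.py 4
```

```text
3.3 [0.56072566 0.22630342 0.09719329] [ 3.14158084e+00 -3.31582448e-05  2.82076424e+00] [-0.2039236  -0.61461929  0.08126813] 0.05819071290153808
```

View pics/v4.png

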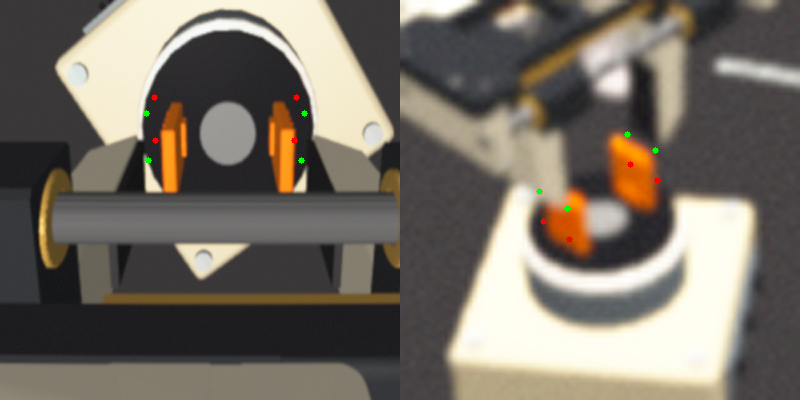

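step_arm --moves '[[[-0.0006, 0, 0.003, 0], [0, 0, 0.003, 0], [0, 0, 0.002, 0], [0, 0, 0, 0], [0, 0, 0, 0]]]'

```text
time: 3.72
tool_pos: [0.5611, 0.2261, 0.0889]
tool_rot: [-3.141, -0.0, 2.821]
contact_force: [0.9, -1.0, 0.1]
opening: 0.0577
```

```bash
python3 ov.py 5
python3 - <<'E'
import cv2
a=cv2.imread('pics/side5.png')[195:275,250:350]
b=cv2.imread('pics/wrist5.png')[170:350,200:440]
cv2.imwrite('pics/v5a.png',cv2.resize(a,(800,640),interpolation=cv2.INTER_CUBIC)[:560])
cv2.imwrite('pics/v5b.png',cv2.resize(b,(720,540),interpolation=cv2.INTER_CUBIC))
E
```

```text
3.8167 [0.56133606 0.22617808 0.08925611] [3.14146667e+00 6.37441598e-05 2.82082965e+00] [-0.58126718 -0.04103019  0.0634936 ] 0.057902526912089955
```

View pics/v5a.png

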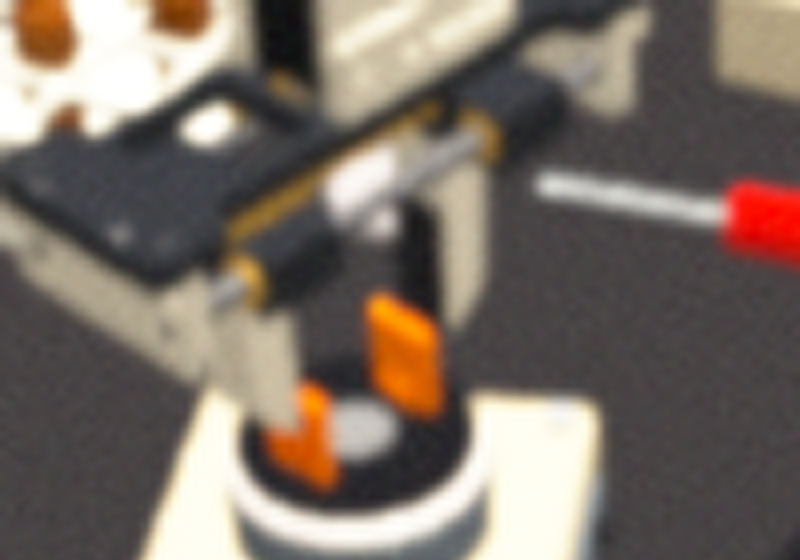

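View pics/v5b.png

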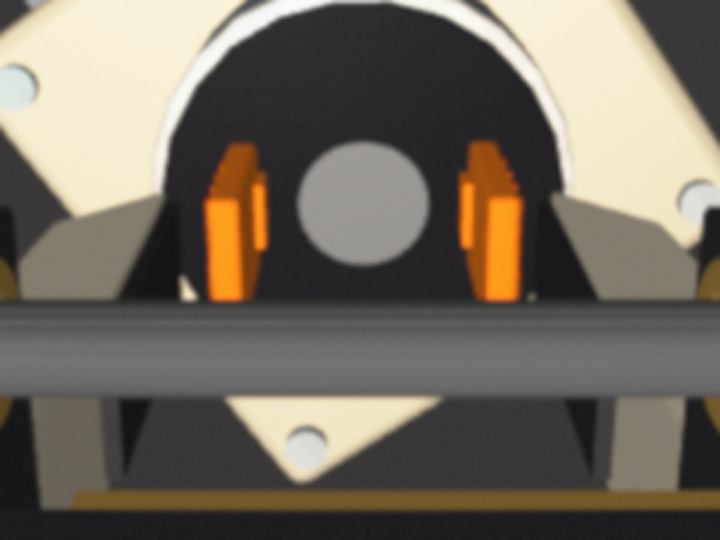

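Run:
```python
from h import *
c=load('wrist5');d=load('side5')
p=np.array([.5613,.2261,.0889]);a=2.8208
x=np.array([np.cos(a),np.sin(a),0]);y=np.array([np.sin(a),-np.cos(a),0])
for z in(0,.01,.015,.02,.025):
  for b in (.0095,):
    print(z,[np.round((proj(c,p+s*.029*y+b*x+[0,0,z])-[200,170])*3) for s in(1,-1)],[np.round((proj(d,p+s*.029*y+b*x+[0,0,z])-[250,195])*8) for s in(1,-1)],[np.round((proj(d,p+s*.029*y-b*x+[0,0,z])-[250,195])*8) for s in(1,-1)])
```

```text
0 [array([516., 159.]), array([196., 159.])] [array([304., 482.]), array([442., 389.])] [array([261., 454.]), array([399., 363.])]
0.01 [array([525., 177.]), array([188., 177.])] [array([302., 456.]), array([441., 363.])] [array([259., 429.]), array([398., 338.])]
0.015 [array([529., 187.]), array([183., 187.])] [array([300., 443.]), array([440., 351.])] [array([257., 416.]), array([397., 325.])]
0.02 [array([534., 198.]), array([178., 198.])] [array([299., 431.]), array([439., 338.])] [array([256., 403.]), array([396., 312.])]
0.025 [array([539., 209.]), array([173., 209.])] [array([298., 417.]), array([438., 325.])] [array([255., 390.]), array([395., 299.])]
```

step_arm --moves '[[[0, 0, 0.004, 0], [0, 0, 0.004, 0], [0, 0, 0.003, 0], [0, 0, 0.002, 0], [0, 0, 0, 0], [0, 0, 0, 0]]]'

```text
time: 4.32
tool_pos: [0.5612, 0.2261, 0.076]
tool_rot: [-3.141, -0.0, 2.821]
contact_force: [-0.1, -0.7, 0.4]
opening: 0.0581
```

```bash
python3 ov.py 6
python3 - <<'E'
import cv2
a=cv2.imread('pics/side6.png')[205:275,260:340]
b=cv2.imread('pics/wrist6.png')[170:350,200:440]
import numpy as np
cv2.imwrite('pics/v6a.png',np.hstack([cv2.resize(a,(400,350),interpolation=cv2.INTER_CUBIC),cv2.resize(b,(400,350))]))
E
```

```text
4.4167 [0.56140228 0.22618737 0.07635115] [3.14134732e+00 2.30748732e-04 2.82075864e+00] [-0.18370003 -0.08408386 -0.40552543] 0.05800512804647013
```

View pics/v6a.png

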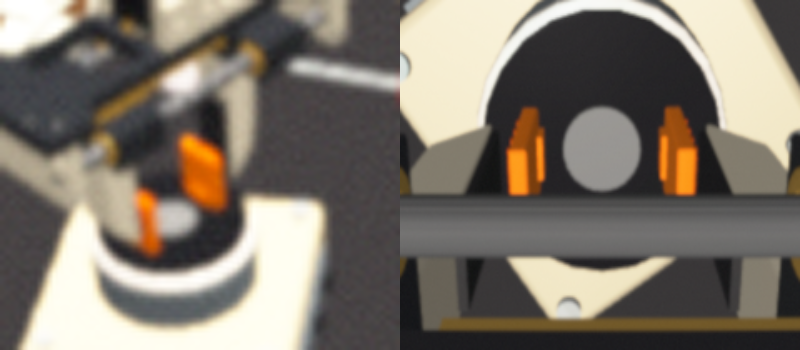

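step_arm --moves '[[[0, 0, 0.001, 0], [0, 0, 0, 0], [0, 0, 0, 0], [0, 0, 0, 0], [0, 0, 0, 0], [0, 0, 0, 0]]]' --hand 0.38 --force 35

```text
time: 4.92
tool_pos: [0.5616, 0.2264, 0.0762]
tool_rot: [3.141, 0.001, 2.821]
contact_force: [-1.8, 0.8, 4.5]
opening: 0.0378
```

step_arm --moves '[[[0, 0, 0, 0], [0, 0, 0, 0], [0, 0, -0.003, 0], [0, 0, -0.004, 0], [0, 0, -0.005, 0], [0, 0, 0, 0]]]' --hand 0.3

```text
time: 5.42
tool_pos: [0.5616, 0.2261, 0.0881]
tool_rot: [3.141, 0.001, 2.821]
contact_force: [0.8, 0.6, -1.5]
opening: 0.0379
```

```bash
python3 ov.py 7
```

```text
5.5167 [0.56128954 0.22598144 0.08728213] [-3.14150829e+00  5.74836465e-05  2.82072647e+00] [ 0.7260643   0.37529699 -0.95450401] 0.03770206541644658
```

View pics/v7.png

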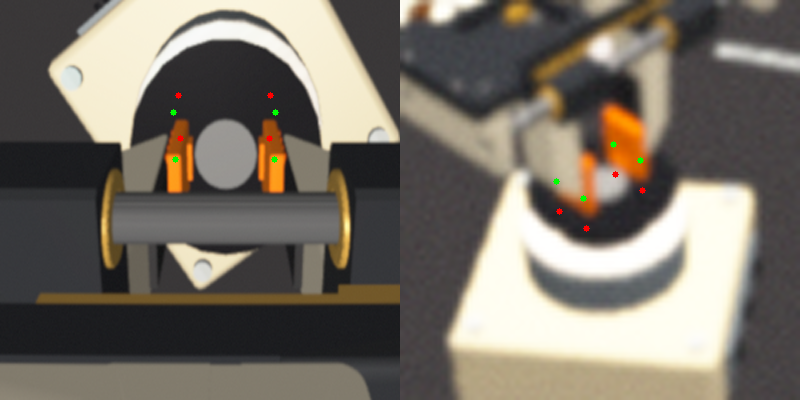

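step_arm --moves '[[[0, 0, -0.01, 0], [0, 0, -0.02, 0], [0, 0, -0.03, 0], [0, 0, -0.03, 0], [0, 0, -0.02, 0], [0, 0, 0, 0], [0, 0, 0, 0]]]'

```text
time: 6.1
tool_pos: [0.5617, 0.2262, 0.1987]
tool_rot: [3.14, 0.002, 2.821]
contact_force: [-0.2, -0.3, -1.2]
opening: 0.0375
```

```bash
python3 ov.py 8
```

```text
6.2 [0.56051119 0.22591005 0.19611407] [-3.14042254e+00 -1.88084477e-03  2.82075657e+00] [ 0.39143649 -0.0829344  -0.95367744] 0.037446778442639835
```

View pics/v8.png

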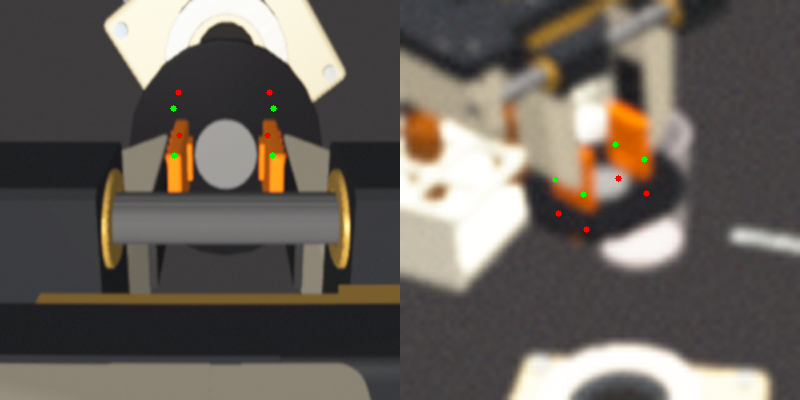

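The cap is free and held, well clear of the grey collar, and looks level. Next I move towards the blue collar, stopping offset from it so the wrist camera can see the rim.

step_arm --moves '[[[-0.008, -0.02, 0, 0], [-0.014, -0.036, 0, 0], [-0.014, -0.036, 0, 0], [-0.014, -0.036, 0, 0], [-0.014, -0.036, 0, 0], [-0.014, -0.036, 0, 0], [-0.014, -0.036, 0, 0], [-0.014, -0.036, 0, 0]]]'

```text
time: 6.87
tool_pos: [0.575, -0.067, 0.1955]
tool_rot: [-3.141, -0.003, 2.821]
contact_force: [1.8, 0.8, -1.4]
opening: 0.0375
```

step_arm --moves '[[[-0.014, -0.036, 0, 0], [-0.014, -0.036, 0, 0], [-0.014, -0.036, 0, 0], [-0.008, -0.01, 0, 0], [0, 0, 0, 0], [0, 0, 0, 0], [0, 0, 0, 0]]]'

```text
time: 7.45
tool_pos: [0.5858, -0.1919, 0.196]
tool_rot: [3.141, -0.003, 2.821]
contact_force: [0.1, 0.1, -1.3]
opening: 0.0379
```

Run:
```python
from h import *
for n in ['side','wrist','top']: grab(n,n+'9')
s=robot.observe(); print(s['time'],s['tool_pos'],s['tool_rot'],s['opening'])
```

```text
7.6 [ 0.58628169 -0.19157529  0.19708034] [ 3.14125069e+00 -6.36230009e-04  2.82268634e+00] 0.03776845721237027
```

View pics/wrist9.png

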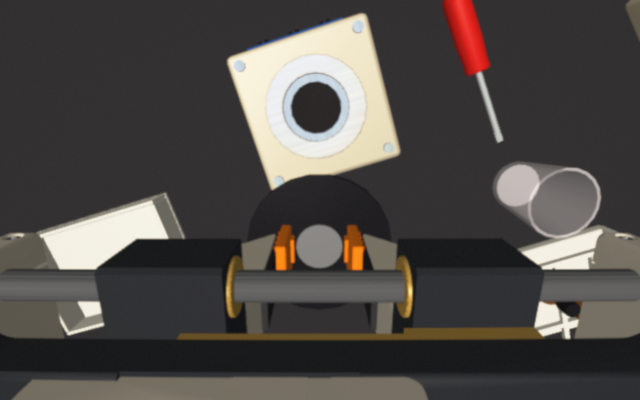

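View pics/side9.png

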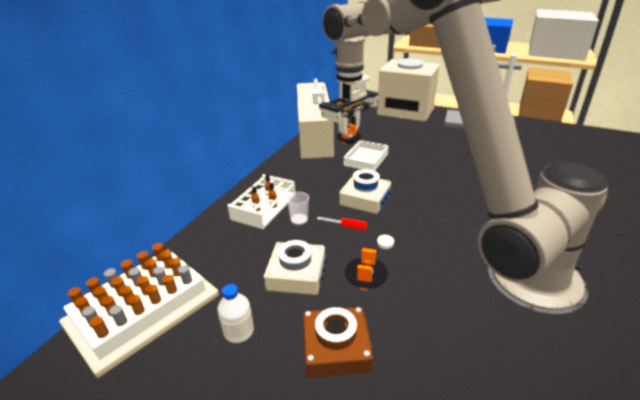

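Run:
```python
from h import *
w=load('wrist9');s=load('side9');t=load('top9')
def ell(c,box,f,nm):
    x0,y0,x1,y1=box;h=cv2.cvtColor(cv2.GaussianBlur(c['frame'],(3,3),0),cv2.COLOR_RGB2HSV)[y0:y1,x0:x1]
    m=f(h).astype(np.uint8);n,l,st,ce=cv2.connectedComponentsWithStats(m)
    i=1+np.argmax(st[1:,4]);k,_=cv2.findContours((l==i).astype(np.uint8),0,1);k=max(k,key=cv2.contourArea)
    e=cv2.fitEllipse(cv2.convexHull(k));q=np.array(e[0])+[x0,y0];print(nm,q,e[1],e[2]);return q
rim=lambda h:((h[...,1]<38)&(h[...,2]>165))|((h[...,0]>80)&(h[...,0]<135)&(h[...,1]<120)&(h[...,2]>110))
ce=np.array([316,105]);h=cv2.cvtColor(w['frame'],cv2.COLOR_RGB2HSV);print(h[105,255:380:4])
qw=ell(w,(262,50,372,162),rim,'wrist')
qt=ell(t,(345,200,396,245),rim,'top')
h=cv2.cvtColor(s['frame'],cv2.COLOR_RGB2HSV);print(h[180,345:392:3])
qs=ell(s,(345,165,390,192),lambda h:(h[...,1]<30)&(h[...,2]>200),'side')
def tri(L):
    A=np.zeros((3,3));b=np.zeros(3)
    for c,q in L:
        o,d=ray(c,*q);d/=np.linalg.norm(d);M=np.eye(3)-np.outer(d,d);A+=M;b+=M@o
    return np.linalg.solve(A,b)
print('ws',tri([(w,qw),(s,qs)]),'wt',tri([(w,qw),(t,qt)]),'wts',tri([(w,qw),(s,qs),(t,qt)]))
for z in(.07,.08,.09):print(z,onz(w,*qw,z),onz(t,*qt,z),onz(s,*qs,z))
```

```text
[[ 23  31 247]
 [ 23  31 247]
 [ 22  32 247]
 [120   1 239]
 [108   5 242]
 [105   4 241]
 [100   3 240]
 [105  16 194]
 [103  27 227]
 [104  25 113]
 [ 10  18  43]
 [ 15  24  43]
 [ 10  18  42]
 [  8  25  41]
 [  8  24  43]
 [  0  18  43]
 [ 10  17  44]
 [  8  24  43]
 [ 10  18  42]
 [ 20  18  42]
 [  0  18  42]
 [ 90   5  55]
 [104  30 224]
 [103  26 222]
 [ 45   2 239]
 [ 40   3 239]
 [ 25   6 238]
 [ 27  10 238]
 [ 23  45 229]
 [ 23  47 237]
 [ 22  46 237]
 [ 23  48 236]]
wrist [302.6848259   99.50528717] (111.97866821289062, 131.69894409179688) 118.0226058959961
top [354.84696198 211.49354076] (20.129243850708008, 76.05961608886719) 5.746296405792236
[[171  27  66]
 [ 20  63 174]
 [ 25  25 253]
 [110  25 153]
 [ 15  10 246]
 [ 24   5 253]
 [ 18  10 249]
 [ 18  16 240]
 [ 18  10 250]
 [ 23   4 253]
 [ 17   7 251]
 [ 19  25 221]
 [ 25  36 250]
 [ 22  55 231]
 [ 25  15 181]
 [ 15  42  98]]
side [366.1666832  175.49601269] (15.25511646270752, 27.25782012939453) 92.33914184570312
ws [ 0.51390242 -0.17825347  0.08771795] wt [ 0.52679834 -0.15795326  0.06419596] wts [ 0.5217062  -0.15699715  0.09706587]
0.07 [ 0.50899926 -0.18043667  0.07      ] [ 0.54423091 -0.13444419  0.07      ] [ 0.52781003 -0.20587266  0.07      ]
0.08 [ 0.50934284 -0.18007579  0.08      ] [ 0.54351707 -0.13324503  0.08      ] [ 0.52231756 -0.18922672  0.08      ]
0.09 [ 0.50968641 -0.17971491  0.09      ] [ 0.54280323 -0.13204586  0.09      ] [ 0.51682509 -0.17258079  0.09      ]
```

```bash
cat > m9.py <<'E'
from h import *
w=load('wrist9');s=load('side9');t=load('top9')
def ring(c,box,f,nm):
    x0,y0,x1,y1=box;h=cv2.cvtColor(c['frame'],cv2.COLOR_RGB2HSV)[y0:y1,x0:x1]
    m=f(h).astype(np.uint8);n,l,st,ce=cv2.connectedComponentsWithStats(m)
    i=1+np.argmax(st[1:,4]);ks,_=cv2.findContours((l==i).astype(np.uint8),cv2.RETR_CCOMP,1)
    out=[]
    for j,k in enumerate(sorted(ks,key=cv2.contourArea)[::-1][:2]):
        if j==0:k=cv2.convexHull(k)
        e=cv2.fitEllipse(k);q=np.array(e[0])+[x0,y0];print(nm,q,e[1],e[2],cv2.contourArea(k));out.append(q)
    cv2.imwrite(f'pics/m_{nm}.png',cv2.resize(m*255,None,fx=4,fy=4,interpolation=0))
    return out
qw=ring(w,(258,46,376,166),lambda h:(h[...,1]<19)&(h[...,2]>185),'wrist')
qt=ring(load('top0'),(345,200,396,245),lambda h:((h[...,1]<22)&(h[...,2]>170)),'top')
qs=ring(s,(345,165,390,192),lambda h:(h[...,1]<26)&(h[...,2]>195),'side')
E
python3 m9.py
python3 - <<'E'
import cv2,numpy as np
a=[cv2.imread(f'pics/m_{n}.png') for n in('wrist','top','side')]
H=max(x.shape[0] for x in a);print([x.shape for x in a])
o=np.hstack([cv2.copyMakeBorder(x,0,H-x.shape[0],0,8,0,value=(90,0,0)) for x in a]);cv2.imwrite('pics/mm.png',cv2.resize(o,(790,int(o.shape[0]*790/o.shape[1]))))
E
```

```text
wrist [315.13168716 105.32541275] (99.80079650878906, 102.86259460449219) 179.1441192626953 8020.5
wrist [315.1353302  106.14873123] (66.02644348144531, 68.65023040771484) 171.81773376464844 3557.5
top [370.08515549 220.92816925] (31.11321258544922, 31.406064987182617) 136.6043243408203 745.5
top [369.62025642 221.02181435] (17.325481414794922, 17.481184005737305) 148.92587280273438 236.0
side [365.93291664 175.94457436] (14.222551345825195, 26.50339126586914) 92.1715316772461 282.5
side [365.75088882 175.97445965] (8.405403137207031, 16.046260833740234) 90.85540008544922 103.5
[(480, 472, 3), (180, 204, 3), (108, 180, 3)]
```

View pics/mm.png

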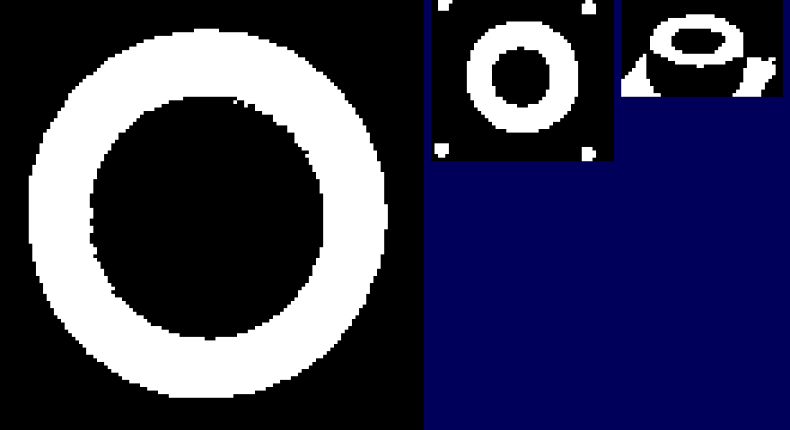

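```bash
cat >> m9.py <<'E'
def tri(L):
    A=np.zeros((3,3));b=np.zeros(3)
    for c,q in L:
        o,d=ray(c,*q);d/=np.linalg.norm(d);M=np.eye(3)-np.outer(d,d);A+=M;b+=M@o
    return np.linalg.solve(A,b)
t=load('top0')
for j in(0,1):print('ws',tri([(w,qw[j]),(s,qs[j])]),'wt',tri([(w,qw[j]),(t,qt[j])]),'ts',tri([(t,qt[j]),(s,qs[j])]))
h=cv2.cvtColor(w['frame'],cv2.COLOR_RGB2HSV)[46:166,258:376]
m=((h[...,1]<19)&(h[...,2]>185)).astype(np.uint8);n,l,st,ce=cv2.connectedComponentsWithStats(m);i=1+np.argmax(st[1:,4])
ks,_=cv2.findContours((l==i).astype(np.uint8),cv2.RETR_CCOMP,1);ks=sorted(ks,key=cv2.contourArea)[::-1][:2]
for z in(.07,.075,.08,.085,.09):
    r=[]
    for k in ks:
        P=np.array([onz(w,x+258,y+46,z)[:2] for x,y in cv2.convexHull(k)[:,0]])
        A=np.c_[2*P,np.ones(len(P))];a=np.linalg.lstsq(A,(P**2).sum(1),rcond=None)[0];r+=[a[:2],np.sqrt(a[2]+a[:2]@a[:2])]
    print(z,r)
E
python3 m9.py
```

```text
wrist [315.13168716 105.32541275] (99.80079650878906, 102.86259460449219) 179.1441192626953 8020.5
wrist [315.1353302  106.14873123] (66.02644348144531, 68.65023040771484) 171.81773376464844 3557.5
top [370.08515549 220.92816925] (31.11321258544922, 31.406064987182617) 136.6043243408203 745.5
top [369.62025642 221.02181435] (17.325481414794922, 17.481184005737305) 148.92587280273438 236.0
side [365.93291664 175.94457436] (14.222551345825195, 26.50339126586914) 92.1715316772461 282.5
side [365.75088882 175.97445965] (8.405403137207031, 16.046260833740234) 90.85540008544922 103.5
ws [ 0.51711931 -0.17175114  0.08874185] wt [ 0.51790713 -0.17145424  0.08852669] ts [ 0.51801235 -0.17133517  0.08879916]
ws [ 0.51774897 -0.17194312  0.08839243] wt [ 0.51829365 -0.17180988  0.07827342] ts [ 0.51793881 -0.16997366  0.08942123]
0.07 [array([ 0.51821644, -0.17242034]), np.float64(0.04235344002043883), array([ 0.51805063, -0.17240296]), np.float64(0.02855029705170837)]
0.075 [array([ 0.51823798, -0.17237057]), np.float64(0.04166305048616555), array([ 0.51807487, -0.17235347]), np.float64(0.028084908023675675)]
0.08 [array([ 0.51825952, -0.17232081]), np.float64(0.04097266095188932), array([ 0.51809911, -0.17230399]), np.float64(0.02761951899563765)]
0.085 [array([ 0.51828106, -0.17227104]), np.float64(0.040282271417612724), array([ 0.51812336, -0.1722545 ]), np.float64(0.027154129967606282)]
0.09 [array([ 0.5183026 , -0.17222127]), np.float64(0.03959188188333715), array([ 0.5181476 , -0.17220502]), np.float64(0.026688740939574643)]
```

Run:
```python
from h import *
w=load('wrist9')
im=w['frame'];h=cv2.cvtColor(im,cv2.COLOR_RGB2HSV)
cv2.imwrite('pics/c9.png',cv2.resize(im[165:320,230:410,::-1],None,fx=4.4,fy=3.7,interpolation=cv2.INTER_CUBIC))
g=h[215:275,295:345];m=((g[...,2]>100)&(g[...,1]<25)).astype(np.uint8)
n,l,st,ce=cv2.connectedComponentsWithStats(m);i=1+np.argmax(st[1:,4]);k=max(cv2.findContours((l==i).astype(np.uint8),0,1)[0],key=cv2.contourArea)
k=k[k[:,0,1]<50]
e=cv2.fitEllipse(k);q=np.array(e[0])+[295,215];print(st[i],e,q)
p=np.array([.5862,-.1917,.1968]);a=2.822
x=np.array([np.cos(a),np.sin(a),0]);y=np.array([np.sin(a),-np.cos(a),0])
for dz in(.004,.006,.01,.012):
    d=onz(w,*q,p[2]+dz)-p;print(dz,'disc rel tool x,y',d@x,d@y)
```

```text
[   1   10   46   43 1543] ((23.854751586914062, 30.952468872070312), (42.002349853515625, 44.886016845703125), 89.9576187133789) [318.85475159 245.95246887]
0.004 disc rel tool x,y -0.0021116724453823397 0.00016924758627710204
0.006 disc rel tool x,y -0.0012884777784898296 0.0001702570810549464
0.01 disc rel tool x,y 0.00035791155529507683 0.00017227607061064368
0.012 disc rel tool x,y 0.001181106222187587 0.000173285565388488
```

View pics/c9.png

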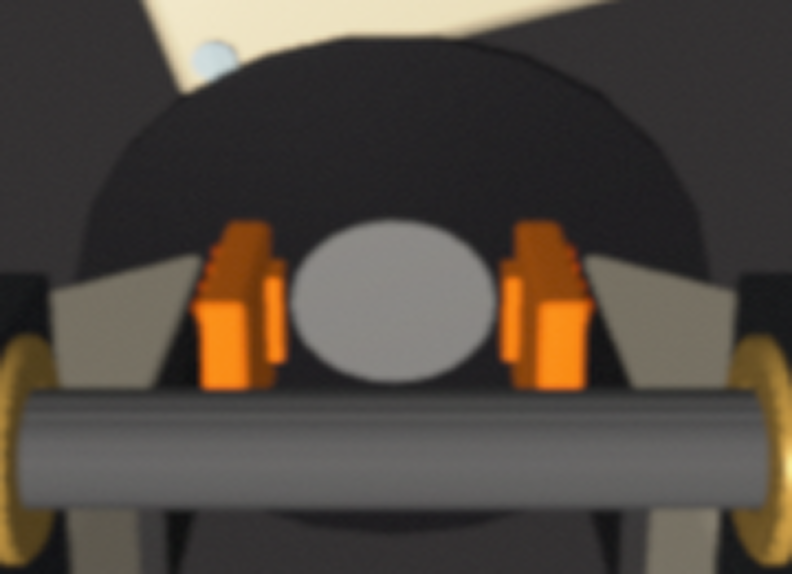

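step_arm --moves '[[[0.02, -0.001, 0, 0], [0.03, -0.001, 0, 0], [0.021, -0.0008, 0, 0], [0, 0, 0.02, 0], [0, 0, 0.03, 0], [0, 0, 0.02, 0], [0, 0, 0.01, 0], [0, 0, 0, 0]]]'

```text
time: 8.27
tool_pos: [0.5169, -0.172, 0.1153]
tool_rot: [3.141, -0.004, 2.822]
contact_force: [-0.7, -0.1, -1.0]
opening: 0.0375
```

step_arm --moves '[[[0, 0, 0, 0], [0, 0, 0, 0], [0, 0, 0, 0]]]'

```text
time: 8.52
tool_pos: [0.5191, -0.1737, 0.1187]
tool_rot: [-3.141, 0.003, 2.821]
contact_force: [-0.2, -0.4, -0.8]
opening: 0.0376
```

```bash
python3 ov.py 10
python3 - <<'E'
from h import *
s=load('side10');
cv2.imwrite('pics/s10.png',cv2.resize(s['frame'][130:220,320:420,::-1],None,fx=6,fy=6,interpolation=cv2.INTER_CUBIC))
grab('top','top10')
E
```

```text
8.6167 [ 0.51871521 -0.17364892  0.1182792 ] [-3.14140272e+00  2.03515511e-03  2.82085600e+00] [ 0.42245541 -0.83594216 -1.507228  ] 0.03773218848010237
```

View pics/s10.png

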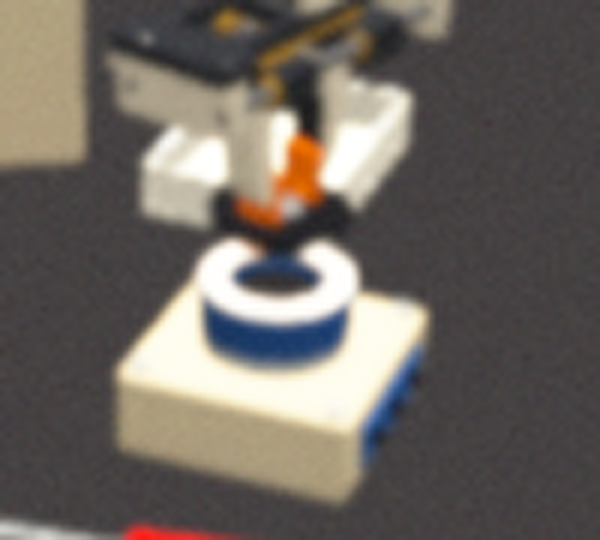

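View pics/wrist10.png

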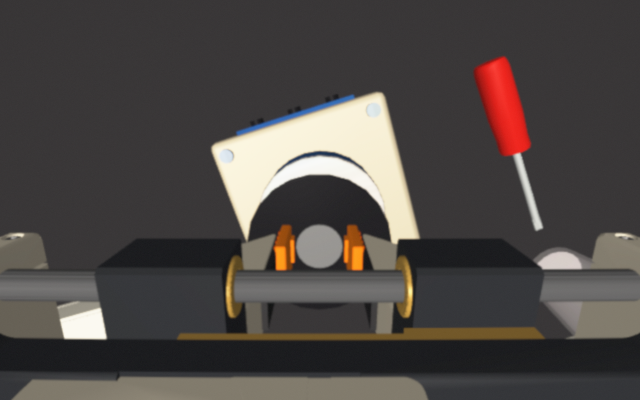

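step_arm --moves '[[[0.0012, 0.0014, 0, 0], [0, 0, 0.004, 0], [0, 0, 0.004, 0], [0, 0, 0.004, 0], [0, 0, 0, 0], [0, 0, 0, 0], [0, 0, 0, 0]]]'

```text
time: 9.25
tool_pos: [0.5174, -0.1717, 0.1051]
tool_rot: [3.141, -0.0, 2.821]
contact_force: [0.7, -0.2, 0.4]
opening: 0.0381
```

```bash
python3 ov.py 11
python3 - <<'E'
from h import *
s=load('side11');w=load('wrist11')
a=cv2.resize(s['frame'][140:200,330:400,::-1],(455,390),interpolation=cv2.INTER_CUBIC)
b=cv2.resize(w['frame'][100:300,230:410,::-1],(340,390),interpolation=cv2.INTER_CUBIC)
cv2.imwrite('pics/v11.png',np.hstack([a,b]))
E
```

```text
9.35 [ 0.51752956 -0.17175985  0.10532378] [3.14153321e+00 3.09480230e-04 2.82078290e+00] [-0.1882154  -0.22311039 -0.15408982] 0.03749168563994155
```

View pics/v11.png

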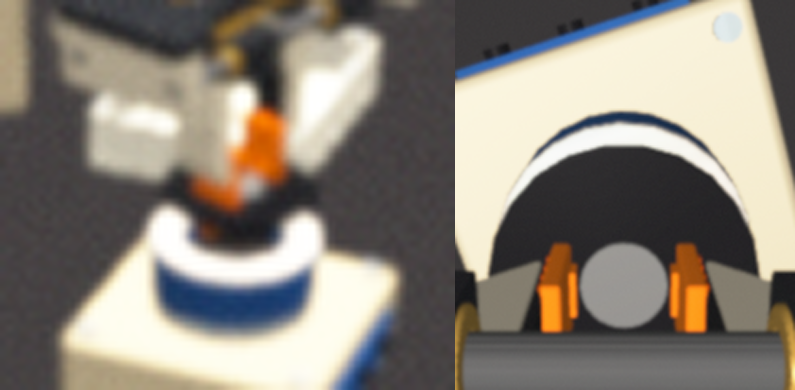

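step_arm --moves '[[[0, 0, 0.003, 0], [0, 0, 0.003, 0], [0, 0, 0.003, 0], [0, 0, 0, 0]]]'

```text
time: 9.68
tool_pos: [0.5169, -0.1715, 0.0954]
tool_rot: [3.141, -0.001, 2.821]
contact_force: [0.1, 0.7, -1.3]
opening: 0.0377
```

step_arm --moves '[[[0, 0, 0.002, 0], [0, 0, 0.002, 0], [0, 0, 0, 0]]]'

```text
time: 9.93
tool_pos: [0.5172, -0.1716, 0.0918]
tool_rot: [3.141, -0.001, 2.821]
contact_force: [-0.1, 0.3, -1.1]
opening: 0.0375
```

```bash
python3 ov.py 12
python3 - <<'E'
from h import *
s=load('side12');w=load('wrist12')
a=cv2.resize(s['frame'][140:200,330:400,::-1],(455,390),interpolation=cv2.INTER_CUBIC)
b=cv2.resize(w['frame'][100:300,230:410,::-1],(340,390),interpolation=cv2.INTER_CUBIC)
cv2.imwrite('pics/v12.png',np.hstack([a,b]))
E
```

```text
10.0333 [ 0.51737157 -0.17169831  0.09212632] [ 3.14147639e+00 -1.28596013e-04  2.82078090e+00] [-0.25905127  0.39235162 -0.45343899] 0.03760438506771456
```

View pics/v12.png

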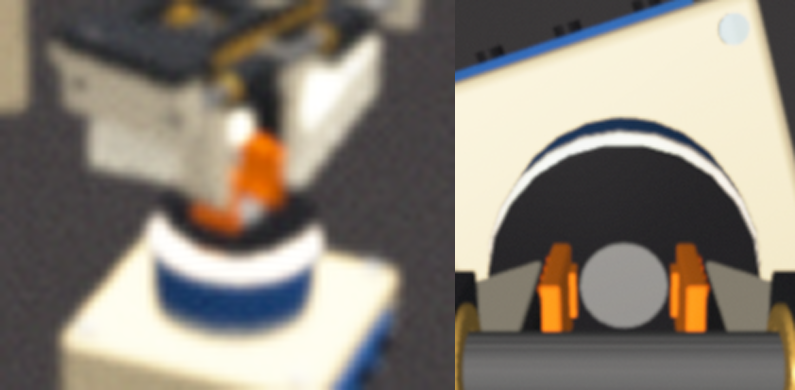

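step_arm --moves '[[[-0.0004, 0, 0.001, 0], [0, 0, 0.001, 0], [0, 0, 0, 0]]]'

```text
time: 10.28
tool_pos: [0.5177, -0.1718, 0.09]
tool_rot: [3.141, -0.0, 2.821]
contact_force: [-0.2, -0.3, -1.1]
opening: 0.0377
```

step_arm --moves '[[[0, 0, 0.001, 0], [0, 0, 0.001, 0], [0, 0, 0, 0]]]'

```text
time: 10.53
tool_pos: [0.5177, -0.1718, 0.088]
tool_rot: [3.141, -0.0, 2.821]
contact_force: [0.4, 0.5, 0.0]
opening: 0.0378
```

step_arm --moves '[[[0, 0, 0.001, 0], [0, 0, 0, 0], [0, 0, 0, 0]]]'

```text
time: 10.78
tool_pos: [0.5178, -0.1718, 0.0875]
tool_rot: [3.142, 0.0, 2.821]
contact_force: [-1.4, -0.4, 2.8]
opening: 0.0379
```

step_arm --moves '[[[0, 0, 0.001, 0], [0, 0, 0, 0], [0, 0, 0, 0]]]'

```text
time: 11.03
tool_pos: [0.5179, -0.1719, 0.0864]
tool_rot: [3.142, 0.0, 2.821]
contact_force: [-0.6, 1.1, 4.6]
opening: 0.038
```

step_arm --moves '[[[0, 0, 0.001, 0], [0, 0, 0, 0], [0, 0, 0, 0]]]'

```text
time: 11.28
tool_pos: [0.5179, -0.1718, 0.0854]
tool_rot: [3.142, 0.0, 2.821]
contact_force: [-0.9, 0.5, 5.3]
opening: 0.0379
```

step_arm --moves '[[[0, 0, 0.001, 0], [0, 0, 0, 0], [0, 0, 0, 0]]]'

```text
time: 11.53
tool_pos: [0.5179, -0.1719, 0.0845]
tool_rot: [3.142, 0.0, 2.821]
contact_force: [-1.9, 0.6, 6.8]
opening: 0.0379
```

step_arm --moves '[[[0, 0, 0.001, 0], [0, 0, 0, 0], [0, 0, 0, 0]]]'

```text
time: 11.78
tool_pos: [0.5179, -0.1719, 0.0836]
tool_rot: [3.142, 0.0, 2.821]
contact_force: [-1.7, 1.7, 7.7]
opening: 0.0376
```

step_arm --moves '[[[0, 0, 0.0008, 0], [0, 0, 0, 0], [0, 0, 0, 0]]]'

```text
time: 12.03
tool_pos: [0.5179, -0.1719, 0.083]
tool_rot: [3.142, 0.001, 2.821]
contact_force: [-2.2, 1.9, 8.7]
opening: 0.038
```

step_arm --moves '[[[0, 0, 0.0005, 0], [0, 0, 0, 0], [0, 0, 0, 0]]]'

```text
time: 12.28
tool_pos: [0.5179, -0.1719, 0.0826]
tool_rot: [-3.142, 0.001, 2.821]
contact_force: [-2.1, 2.5, 8.5]
opening: 0.0377
```

step_arm --moves '[[[0, 0, 0.0006, 0], [0, 0, 0, 0], [0, 0, 0, 0]]]'

```text
time: 12.53
tool_pos: [0.518, -0.1719, 0.0825]
tool_rot: [-3.141, 0.001, 2.821]
contact_force: [-3.9, 2.8, 13.0]
opening: 0.0382
```

step_arm --moves '[[[0, 0, 0.0006, 0], [0, 0, 0, 0], [0, 0, 0, 0]]]'

```text
time: 12.78
tool_pos: [0.518, -0.1719, 0.0825]
tool_rot: [-3.141, 0.001, 2.821]
contact_force: [-4.7, 2.5, 16.3]
opening: 0.0382
```

```bash
python3 ov.py 13
python3 - <<'E'
from h import *
s=load('side13');w=load('wrist13')
a=cv2.resize(s['frame'][140:200,330:400,::-1],(455,390),interpolation=cv2.INTER_CUBIC)
b=cv2.resize(w['frame'][100:300,230:410,::-1],(340,390),interpolation=cv2.INTER_CUBIC)
cv2.imwrite('pics/v13.png',np.hstack([a,b]))
E
```

```text
12.8833 [ 0.51796701 -0.17190714  0.08246136] [-3.14139839e+00  1.38422119e-03  2.82093829e+00] [-4.46145282  3.66478068 16.99280113] 0.037726885009196964
```

View pics/v13.png

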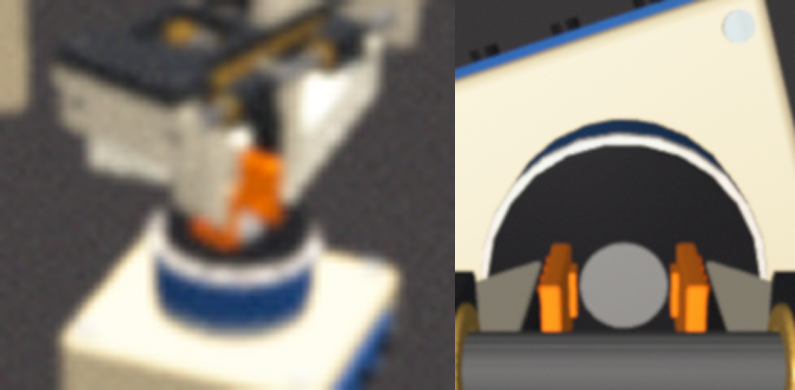

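The flange is on the rim: 5.2 mm of travel past the seal contact, then a stiff rise to 16 N. Before opening, I'll ease the grip and slide the fingers down towards the flange, so they can hold the cap down while the tabs spring out.

step_arm --moves '[[[0, 0, 0, 0], [0, 0, 0, 0], [0, 0, 0, 0]]]' --force 14

```text
time: 13.13
tool_pos: [0.518, -0.1719, 0.0822]
tool_rot: [-3.141, 0.001, 2.821]
contact_force: [-3.7, 2.0, 14.9]
opening: 0.0389
```

step_arm --moves '[[[0, 0, 0.0006, 0], [0, 0, 0, 0], [0, 0, 0, 0]]]'

```text
time: 13.38
tool_pos: [0.5182, -0.1719, 0.0819]
tool_rot: [-3.141, 0.002, 2.821]
contact_force: [-4.0, 2.3, 17.4]
opening: 0.039
```

step_arm --moves '[[[0, 0, 0.0008, 0], [0, 0, 0, 0], [0, 0, 0, 0]]]'

```text
time: 13.63
tool_pos: [0.5185, -0.172, 0.0813]
tool_rot: [-3.141, 0.003, 2.821]
contact_force: [-5.7, 3.0, 16.8]
opening: 0.0389
```

step_arm --moves '[[[0, 0, 0.0008, 0], [0, 0, 0, 0], [0, 0, 0, 0]]]'

```text
time: 13.88
tool_pos: [0.5187, -0.1721, 0.0806]
tool_rot: [-3.141, 0.003, 2.821]
contact_force: [-4.5, 2.2, 16.8]
opening: 0.039
```

step_arm --moves '[[[0.0005, 0, 0.001, 0], [0, 0, 0.001, 0], [0, 0, 0, 0]]]'

```text
time: 14.13
tool_pos: [0.5192, -0.1723, 0.079]
tool_rot: [-3.141, 0.006, 2.821]
contact_force: [-2.5, 2.6, 18.6]
opening: 0.0389
```

step_arm --moves '[[[0, 0, 0.001, 0], [0, 0, 0.001, 0], [0, 0, 0, 0]]]'

```text
time: 14.38
tool_pos: [0.5195, -0.1724, 0.0771]
tool_rot: [-3.141, 0.006, 2.821]
contact_force: [-0.8, 2.9, 17.4]
opening: 0.0386
```

step_arm --moves '[[[0, 0, 0.001, 0], [0, 0, 0, 0], [0, 0, 0, 0]]]'

```text
time: 14.63
tool_pos: [0.5197, -0.1725, 0.0762]
tool_rot: [-3.141, 0.007, 2.821]
contact_force: [0.2, 1.2, 18.0]
opening: 0.0384
```

step_arm --moves '[[[0, 0, 0.001, 0], [0, 0, 0, 0], [0, 0, 0, 0]]]'

```text
time: 14.88
tool_pos: [0.5198, -0.1725, 0.0752]
tool_rot: [-3.141, 0.007, 2.821]
contact_force: [0.5, 2.1, 17.5]
opening: 0.039
```

step_arm --moves '[[[0, 0, 0.001, 0], [0, 0, 0, 0], [0, 0, 0, 0]]]'

```text
time: 15.13
tool_pos: [0.5199, -0.1725, 0.0743]
tool_rot: [-3.141, 0.007, 2.821]
contact_force: [-0.2, 1.6, 18.3]
opening: 0.0391
```

```bash
python3 ov.py 14
python3 - <<'E'
from h import *
s=load('side14');w=load('wrist14')
a=cv2.resize(s['frame'][140:200,330:400,::-1],(455,390),interpolation=cv2.INTER_CUBIC)
b=cv2.resize(w['frame'][100:300,230:410,::-1],(340,390),interpolation=cv2.INTER_CUBIC)
cv2.imwrite('pics/v14.png',np.hstack([a,b]))
E
```

```text
15.2333 [ 0.51989084 -0.17251196  0.07424729] [-3.14129874  0.00712598  2.82077153] [ 0.57126564  1.19214789 17.83324668] 0.03854508072716585
```

View pics/v14.png

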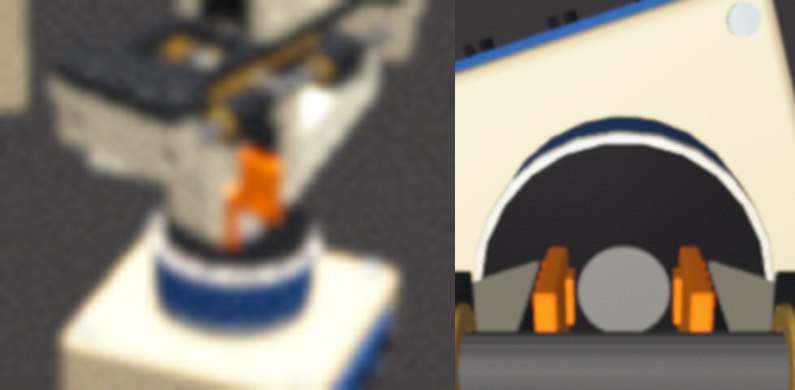

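step_arm --moves '[[[0, 0, 0.0008, 0], [0, 0, 0, 0], [0, 0, 0, 0]]]'

```text
time: 15.48
tool_pos: [0.5199, -0.1725, 0.0735]
tool_rot: [-3.141, 0.007, 2.821]
contact_force: [0.4, 1.5, 19.0]
opening: 0.0389
```

step_arm --moves '[[[0, 0, 0.0008, 0], [0, 0, 0, 0], [0, 0, 0, 0]]]'

```text
time: 15.73
tool_pos: [0.52, -0.1726, 0.0727]
tool_rot: [-3.141, 0.007, 2.821]
contact_force: [-0.5, 2.0, 18.1]
opening: 0.0385
```

step_arm --moves '[[[0, 0, 0.0008, 0], [0, 0, 0, 0], [0, 0, 0, 0]]]'

```text
time: 15.98
tool_pos: [0.5201, -0.1726, 0.072]
tool_rot: [-3.141, 0.008, 2.821]
contact_force: [0.5, 2.4, 18.5]
opening: 0.0385
```

step_arm --moves '[[[0, 0, 0.0008, 0], [0, 0, 0, 0], [0, 0, 0, 0]]]'

```text
time: 16.23
tool_pos: [0.5201, -0.1726, 0.0712]
tool_rot: [-3.141, 0.008, 2.821]
contact_force: [0.4, 1.7, 17.5]
opening: 0.0387
```

step_arm --moves '[[[0, 0, 0.0008, 0], [0, 0, 0, 0], [0, 0, 0, 0]]]'

```text
time: 16.48
tool_pos: [0.5202, -0.1726, 0.0707]
tool_rot: [-3.141, 0.008, 2.821]
contact_force: [-0.5, 2.0, 21.5]
opening: 0.0391
```

step_arm --moves '[[[0, 0, 0.0008, 0], [0, 0, 0, 0], [0, 0, 0, 0]]]'

```text
time: 16.73
tool_pos: [0.5202, -0.1726, 0.0707]
tool_rot: [-3.141, 0.008, 2.821]
contact_force: [-2.2, 3.4, 27.9]
opening: 0.0392
```

Fingertips are now on the flange with 28 N total. Opening now.

step_arm --moves '[[[0, 0, 0, 0], [0, 0, 0, 0], [0, 0, 0, 0], [0, 0, 0, 0], [0, 0, 0, 0], [0, 0, 0, 0]]]' --hand 0.62

```text
time: 17.23
tool_pos: [0.5198, -0.1747, 0.0706]
tool_rot: [-3.138, 0.009, 2.821]
contact_force: [-4.7, -6.0, 25.1]
opening: 0.0568
```

step_arm --moves '[[[0, 0, -0.001, 0], [0, 0, -0.001, 0], [0, 0, -0.001, 0], [0, 0, -0.001, 0], [0, 0, 0, 0], [0, 0, 0, 0]]]'

```text
time: 17.73
tool_pos: [0.5194, -0.1735, 0.0721]
tool_rot: [-3.14, 0.006, 2.821]
contact_force: [1.4, -3.6, 7.2]
opening: 0.0568
```

```bash
python3 ov.py 15
python3 - <<'E'
from h import *
s=load('side15');w=load('wrist15')
a=cv2.resize(s['frame'][140:200,330:400,::-1],(455,390),interpolation=cv2.INTER_CUBIC)
b=cv2.resize(w['frame'][100:300,230:410,::-1],(340,390),interpolation=cv2.INTER_CUBIC)
cv2.imwrite('pics/v15.png',np.hstack([a,b]))
E
```

```text
17.8333 [ 0.51935843 -0.17355894  0.07203717] [-3.13981543  0.00597281  2.82072673] [ 1.05567798 -4.28827928  7.30361259] 0.0568057700262097
```

View pics/v15.png

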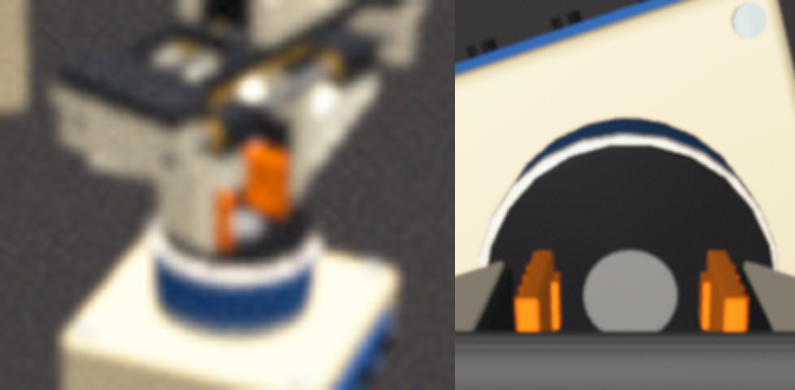

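step_arm --moves '[[[0, 0, -0.001, 0], [0, 0, -0.001, 0], [0, 0, -0.001, 0], [0, 0, 0, 0], [0, 0, 0, 0]]]'

```text
time: 18.25
tool_pos: [0.517, -0.1714, 0.0733]
tool_rot: [3.141, -0.001, 2.821]
contact_force: [-0.6, 0.7, -0.3]
opening: 0.0566
```

step_arm --moves '[[[0, 0, 0, 0], [0, 0, 0, 0], [0, 0, 0, 0], [0, 0, 0, 0]]]' --hand 0.75

```text
time: 18.58
tool_pos: [0.5173, -0.1716, 0.0736]
tool_rot: [3.141, -0.0, 2.821]
contact_force: [-0.5, -0.6, 0.7]
opening: 0.0684
```

step_arm --moves '[[[0, 0, -0.005, 0], [0, 0, -0.01, 0], [0, 0, -0.015, 0], [0, 0, -0.02, 0], [0, 0, -0.03, 0], [0, 0, -0.03, 0], [0, 0, 0, 0], [0, 0, 0, 0]]]'

```text
time: 19.25
tool_pos: [0.5184, -0.1722, 0.1864]
tool_rot: [-3.141, 0.005, 2.821]
contact_force: [0.1, -1.0, -0.6]
opening: 0.0688
```

step_arm --moves '[[[-0.035, 0, 0, 0], [-0.035, 0, 0, 0], [0, 0, 0, 0], [0, 0, 0, 0], [0, 0, 0, 0]]]'

```text
time: 19.67
tool_pos: [0.5827, -0.1933, 0.1824]
tool_rot: [3.141, -0.003, 2.821]
contact_force: [-0.5, -0.4, 0.7]
opening: 0.0685
```

Run:
```python
from h import *
s=grab('side','side16');w=grab('wrist','wrist16');o=robot.observe();print(o['time'],o['tool_pos'],o['contact_force'])
a=cv2.resize(s['frame'][140:200,330:400,::-1],(455,390),interpolation=cv2.INTER_CUBIC)
b=cv2.resize(w['frame'][20:220,220:400,::-1],(340,390),interpolation=cv2.INTER_CUBIC)
cv2.imwrite('pics/v16.png',np.hstack([a,b]))
```

```text
19.7667 [ 0.58267959 -0.19329012  0.18349226] [-0.14206151 -0.20722729  0.44402463]
```

View pics/v16.png

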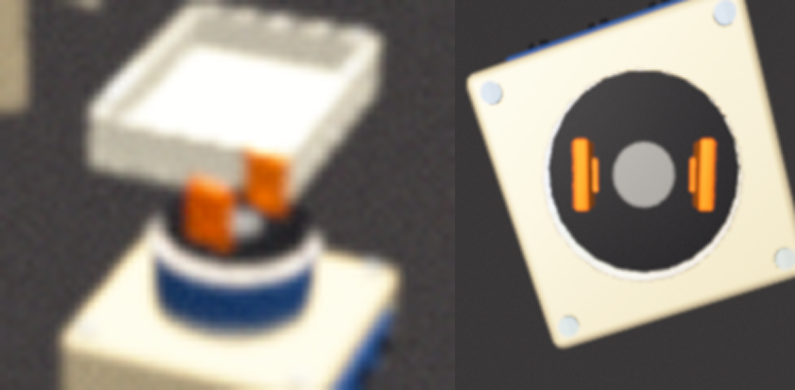

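Run:
```python
from h import *
w=load('wrist16');im=w['frame'];h=cv2.cvtColor(im,cv2.COLOR_RGB2HSV)
m=((h[...,0]<20)&(h[...,1]>180)&(h[...,2]>200)).astype(np.uint8);m[220:]=0;m[:,400:]=0;m[:,:220]=0
n,l,st,ce=cv2.connectedComponentsWithStats(m)
print([(st[i],ce[i]) for i in range(1,n) if st[i,4]>20])
f=lambda x,y:np.array([x*180/340+220-.25,y*200/390+20-.25])
L=onz(w,*f(572,175),.1245);R=onz(w,*f(715,175),.1245);print('outer width',np.linalg.norm(L-R),'mid',(L+R)/2)
for z in(.0945,.096):print('disc',onz(w,*f(643.5,174.5),z))
g=h[40:180,280:400];mm=((g[...,2]<80)).astype(np.uint8)
n,l,st,ce=cv2.connectedComponentsWithStats(mm);i=l[60,40] ;print(st[i])
k=max(cv2.findContours((l==i).astype(np.uint8),0,1)[0],key=cv2.contourArea);P=np.array([onz(w,x+280,y+40,.0945)[:2] for x,y in cv2.convexHull(k)[:,0]])
A=np.c_[2*P,np.ones(len(P))];a=np.linalg.lstsq(A,(P**2).sum(1),rcond=None)[0];print('flange',a[:2],np.sqrt(a[2]+a[:2]@a[:2]))
```

```text
[(array([282,  91,   9,  37, 285], dtype=int32), array([286.2877193 , 109.37192982])), (array([349,  91,   9,  37, 291], dtype=int32), array([352.69415808, 109.0137457 ])), (array([292, 101,   4,  17,  51], dtype=int32), array([293.84313725, 109.15686275])), (array([344, 101,   4,  17,  65], dtype=int32), array([345.47692308, 109.12307692]))]
outer width 0.05153609742880476 mid [ 0.56780458 -0.01795722  0.1245    ]
disc [0.57406754 0.00116316 0.0945    ]
disc [5.73745050e-01 2.02814264e-04 9.60000000e-02]
[    0     0   120   140 10041]
flange [ 0.52145845 -0.16549953] 0.05923371698850986
```

Run:
```python
from h import *
w=load('wrist16')
for z in(.1225,.1245,.1265):
  L=onz(w,286.29,109.37,z);R=onz(w,352.69,109.01,z);print(z,np.linalg.norm(L-R),((L+R)/2)[:2])
f=lambda x,y:np.array([(x-455)*180/340+220-.25,y*200/390+20-.25])
for z in(.0945,.097):print('disc',onz(w,*f(643.5,174.5),z))
s=robot.observe();print(s['time'],s['contact_force'])
```

```text
0.1225 0.044382036164022406 [ 0.51731796 -0.17103985]
0.1245 0.0440134039172195 [ 0.51730933 -0.1710389 ]
0.1265 0.043644771670416596 [ 0.51730069 -0.17103795]
disc [ 0.51749659 -0.17102491  0.0945    ]
disc [ 0.51748526 -0.17102399  0.097     ]
19.7667 [-0.14206151 -0.20722729  0.44402463]
```

Run:
```python
from h import *
print(robot.hand_in())
```

```text
the job is handed in; nothing more can be done
None
```

The cap is out of the grey collar, latched in the blue collar, and handed in at about 20 s; the hand-in gives no verdict.

**What I did**
- I pinched the tabs and lifted the cap about 110 mm clear.
- I lowered it onto the seal in small steps and pressed it until the flange met the rim. That took about 5 mm of seal travel, and the force then rose stiffly to 16 N.
- I slid the fingers down onto the flange so it stayed home while the tabs opened. The highest wrist force I read was about 28 N.
- I then let the tabs spring out and backed the arm off.

**Last checks**
- **Tabs:** their centres are 44.0 mm apart, which matches fully out.
- **Position:** the cap's axis is about 1 mm from the measured collar axis.
- **Level and hold:** the cap looks level and stayed in on its own after the arm left. The fingers rose only about 1.5 mm when the cap lifted to its latch. I couldn't read the seal joint directly.
- **Robot:** clear of everything, with the force reading at noise level. I saw nothing else moved in the views taken on the way.

**Disagreements**
- The fingertips sat about 20 mm behind the reported TCP, so I set the grip height from the images and the force readings.
- The tool drifted up to 2 mm sideways while sliding down onto the flange, and came back once unloaded.

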